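Refit a washed grease filter in a food stall's extraction unit

TASK

Put the washed grease filter back into the empty bay of the extraction unit: hook its plain edge under the lip at the far side of the bay with the notched edge still raised, feel sideways for where the notch drops over the catch housing, and press the notched edge down until the catch snaps over it and the filter lies fully home. Let go of it, and leave the jars, tubs, bottle and brush where they are.

Things in the scene. Friction and masses are not known exactly. Their poses are not given: they have to be found in the camera images.
- filter: Loose stainless baffle grease filter, 220 long (x) x 160 wide (y) x 16 thick, 0.5 to 0.7 kg, on a 3 mm black draining mat, handle up. Origin: centre of its underside; z up out of the handle side; plain rear edge at x = +110, notched front edge at x = -110. The whole top is a solid, flush face that may be pressed; the centre of mass is under the handle.
- filter_handle (a point): Middle of the filter's bridge handle, at (0, 0, 44) in the filter's frame. The handle is a flat bar 100 long along the filter's y, 10 thick along x, 16 high (36 to 52 above the underside), on two posts at y = +-45; 20 clear under the bar.
- filter_rear (a point): middle of the filter's plain rear edge, on its underside, at (110, 0, 0) in the filter's frame
- filter_front (a point): Middle of the floor of the filter's notch, on its underside, at (-102, 0, 0) in the filter's frame. The notch, in the middle of the front edge, is 20 wide (y -10 to 10), 8 deep (x -110 to -102) and goes through the full thickness. To drive the catch back takes 5 to 10 N down on the front edge, more than the filter's weight gives; it then springs out over the filter's top to 0 to 0.002 m.
- extractor: Fixed low stainless down-draught extraction unit, 280 (x) x 400 (y) x 60 high, under two filter bays side by side at y = +100 and y = -100 in its frame (either may be the empty one). Origin on the counter under its centre.
- bay: The EMPTY filter bay (fixed). Origin: where the underside centre of a filter fully home lies, level with the ledges it rests on, 85 above the counter; axes as that filter's, +x to the far side, away from the robot. Ledges (top at z = 0): x = 65 to the back wall at 111.5, and x = -112 to -85. Side walls at y = +-92, 16 high. Front rail x = -140 to -111.5, 10 high. Filter play: 3 in x, +-12 in y.
- bay_lip (a point): Middle of the free edge of the empty bay's lip, on its underside, at (94.5, 0, 25) in the bay's frame. The lip hangs over the far ledge from x = 94.5 to the back wall at 111.5, underside 25 and top 28 above the ledges: a slot 25 high and 17 deep for the filter's rear edge.
- catch (a joint): Red spring catch of the empty bay, m: 0 = out, 0.009 = in. It sits in a dark housing, 16 wide (y), x = -120 to -104.5, 32 high (bay's frame), screwed to the front rail in slots, so anywhere up to 9 to either side of the bay's middle, not measured. The filter's notch must straddle it (2 play each side). Nose: 7 out of the housing, tip 19 high, sloped; the notch floor meets it at about z = 27.
- bay_full: The other, occupied bay (fixed, same make, with an identical filter already home in it): not to be used. Origin and axes as for the empty bay.
- jar_red: squat jar of dark sauce with red lid, 82 across, 88 high; origin under its centre
- jar_red2: another such jar, red lid
- jar_silver: another such jar, silver lid
- tub_low: lower of two stacked round orange sauce tubs with pale lids, 108 across, 43 high; origin under its centre
- tub_high: upper tub of that stack
- brush: scrubbing brush lying right of the draining mat; origin under its middle
- spray: blue cleaner bottle with white cap, 68 across, 190 high; origin under its centre

How it is judged:
By the outcome, as a careful person would: the job done as asked, in the order asked, and still so for the second after the job is handed in, with the robot touching nothing.
It also fails if it takes over 58 s, if anything falls off the work surface, if the arm or the gripper's body presses on something with over 40 N, if the wrist force passes 120 N, or if a joint passes its speed limit or range.

ROBOT

A 7-joint arm with a two-finger parallel gripper is mounted at the origin on the work surface. World frame = base frame: x ahead of the robot, y to its left, z up, the work surface at z = 0. Lengths are in m, angles in rad, forces in N, time in s.
With the tool pointing down it reaches from about 0.425 to 1.025 m from the base axis. Payload 9.4 kg.
Tool frame: the origin (TCP) lies midway between the tips of the shut fingers; the grasp point (between the pads) lies 19 mm behind it; z points along the fingers, y is the line along which they close (so a half turn about z gives the same grasp; the last joint's range is limited). The gripper opens to 93 mm and grips with 3 to 60 N. Pads are 15 mm wide; open, the fingers measure 128 mm over their backs; the gripper's body (75 mm by 188 mm) begins 65 mm behind the grasp point.
Start: joints at [1.129, 0.599, -0.003, 1.599, 0.002, 0.943, -0.08], TCP at [0.259, -0.677, 0.192] pointing down, gripper open.
Joint ranges: [-2.57, 2.57], [-0.35, 1.97], [-1.29, 1.29], [0.11, 2.56], [-1.05, 4.19], [0.11, 1.86], [-2.63, 2.63]. Speed limits (rad/s): [2.22, 2.22, 3.01, 3.01, 3.14, 3.14, 3.14].

INTERFACE

Orientations are given as a unit quaternion [x, y, z, w].
In Python, from station import status, vision, bot gives the robot as it stands. The module is installed in compiled form; this text tells all that it offers.
- The arm moves only by the tool servo_tool, never from a script. Its argument "motion" is a list of rows, each a list of 7 numbers: the shift along the tool's x, y, z in mm, then the turn, a rotation vector about the tool's x, y, z in degrees, then the closure, from 0 (fully open) to 1 (shut). A call has 1 to 12 rows; each row shifts and turns the commanded pose from where the row before left it, along the tool's axes as they then stand; what a row does not reach is not made up. A row lasts 1/10 s, in which the tool goes at most 50 mm and 8.59 degrees, less where a joint would pass 70% of its speed; a pose out of reach is approached as far as the arm can. A call is refused whole if a number of a shift passes 50 or a number of a turn 8.59, either way. A call with a gripper value outside its range is refused whole. The fingers move at their own pace and stop on an object; "newtons" is the grip in N (left out, the last holds). Time passes only in rows, so rows that do not move let the fingers close. It gives the time, the measured TCP pose, the force, the opening and the grip force at its end, in the units of the state.
- status.observe(): the state, without advancing time (a new reading comes with each control period).
- vision.snapshot(name): name is "side" or "top" or "wrist"; returns a dict with "image" (400x640x3 uint8, blue, green, red), "K" (3x3 intrinsics, pixels), "extrinsics" (4x4, takes a point from camera to world coordinates); the wrist camera has in their place "hand_eye" (4x4, takes a point from camera to tool coordinates, whose origin is the TCP and whose axes are the flange's). Camera axes: x right, y down, z forward; pixel columns grow to the right and rows downward; lengths in m; the calibration is good to about 2 mm. A picture is of the moment at which its call begins: read the wrist's pose just before it. There is no depth.
- bot.finish_job(): hands the job in; it is judged then, once.
The state is a dict: "time": time; "q": joint angles; "joint_vel": joint speeds; "tau": joint torques, N m; "tcp_pos": TCP position; "orientation": TCP orientation; "ft_force": force on the tool from outside, world axes, zero at the start; "torque": the same for the moment, N m; "finger_gap": finger opening in m; "gripper_force": force on a finger pad.
Only numpy, scipy, OpenCV 4.12 (cv2) and the standard library are available. Lean on these libraries where they do the work, as an engineer would, in place of code of your own. Each camera call takes 0.05 s, during which the arm holds its last target. There are 200 camera calls.

## Working session

There is one attempt and no reset: what is moved stays moved. The work goes in short steps, Python scripts to look and compute and a tool call to move; the robot and the scene stay as the last step left them, time stands still between calls to the robot, and variables do not carry over. Pictures are saved under pics/ and viewed, at most 10 in all, crops included, and the job is handed in when it is done.

Besides the shell and the picture viewer there is one more tool, called as name([rows], argument=value, ...), one row to a line, values as JSON. servo_tool: Moves the arm, as the interface text tells. Its arguments: {"type":"object","properties":{"motion":{"type":"array","items":{"type":"array","items":{"type":"number"}}},"newtons":{"type":"number"}},"required":["motion"]}

```bash
mkdir -p pics
cat > h.py <<'E'
import numpy as np, cv2
from scipy.spatial.transform import Rotation as R
from station import status, vision, bot
def snap(n):
    s=status.observe(); v=vision.snapshot(n)
    if 'extrinsics' in v: T=np.array(v['extrinsics'])
    else:
        W=np.eye(4); W[:3,:3]=R.from_quat(s['orientation']).as_matrix(); W[:3,3]=s['tcp_pos']; T=W@np.array(v['hand_eye'])
    return v['image'],np.array(v['K']),T
def ray(K,T,px,z):
    d=T[:3,:3]@np.linalg.inv(K)@np.array([px[0],px[1],1.]); o=T[:3,3]
    return o+d*(z-o[2])/d[2]
def proj(K,T,p):
    c=np.linalg.inv(T)@np.append(p,1); u=K@c[:3]; return u[:2]/u[2]
E
python3 - <<'E'
from h import *
np.set_printoptions(precision=4,suppress=True)
for n in ['top','side']:
    i,K,T=snap(n); cv2.imwrite(f'pics/{n}0.png',i); print(n,K,T)
    np.savez(f'{n}0.npz',i=i,K=K,T=T)
s=status.observe(); print(s)
E
```

```text
top [[494.3968   0.     319.3071]
 [  0.     494.3968 194.646 ]
 [  0.       0.       1.    ]] [[ 0.0213 -0.9918  0.126   0.3861]
 [-0.9997 -0.022  -0.0044  0.0053]
 [ 0.0071 -0.1258 -0.992   1.4792]
 [ 0.      0.      0.      1.    ]]
side [[381.3353   0.     321.1036]
 [  0.     381.3353 198.9908]
 [  0.       0.       1.    ]] [[-0.8106 -0.4313  0.3961  0.0725]
 [-0.5856  0.601  -0.5439  0.724 ]
 [-0.0035 -0.6729 -0.7398  1.0607]
 [ 0.      0.      0.      1.    ]]
{'time': 0.1, 'q': array([ 1.1293,  0.6   , -0.0026,  1.6   ,  0.0018,  0.9429, -0.0798]), 'joint_vel': array([ 0.0024, -0.0027,  0.0001, -0.003 , -0.0001, -0.0006, -0.0006]), 'tau': array([  0.0041, -76.6562,   1.5021, -25.2936,  -0.0523,   0.0137,
         0.0001]), 'tcp_pos': array([ 0.2585, -0.6769,  0.1911]), 'orientation': array([ 0.9834,  0.1814, -0.0002, -0.0007]), 'ft_force': array([-0.3808, -0.3213,  0.5327]), 'torque': array([ 0.0099, -0.0187,  0.0231]), 'gripper_force': 0.0, 'finger_gap': 0.0926872632169423}
```

View pics/top0.png

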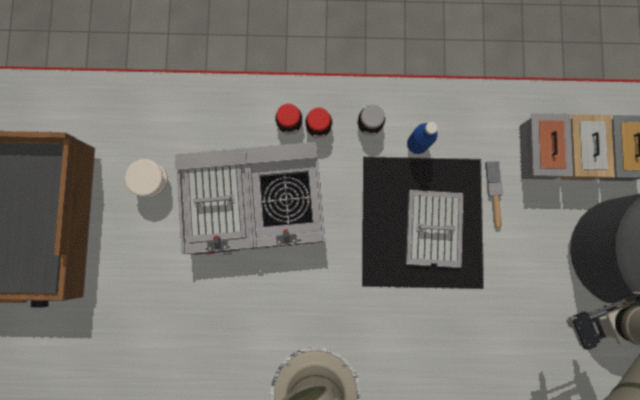

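View pics/side0.png

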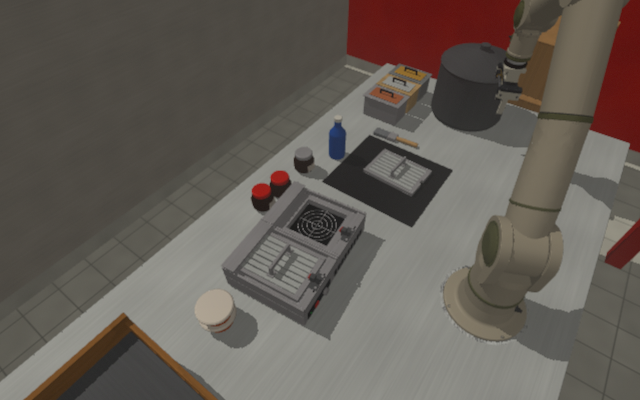

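The top view shows the filter at (435,230) with its notch toward the robot at (433,265). The empty bay is at (287,198), in the right half of the unit, with its catch at (287,238). The jars stand behind the unit, and the bottle is at (422,138). Next I'll measure these.

Run:
```python
from h import *
np.set_printoptions(precision=4,suppress=True)
d=np.load('top0.npz'); i,K,T=d['i'],d['K'],d['T']
g=cv2.cvtColor(i,cv2.COLOR_BGR2GRAY)
roi=np.zeros_like(g); roi[170:280,385:478]=g[170:280,385:478]
m=(roi>60).astype(np.uint8); m=cv2.morphologyEx(m,cv2.MORPH_CLOSE,np.ones((5,5)))
c=max(cv2.findContours(m,0,2)[0],key=cv2.contourArea)
pts=np.array([ray(K,T,p[0],.019)[:2] for p in c],np.float32)
r=cv2.minAreaRect(pts); print('filter',r, cv2.boxPoints(r))
c=cv2.resize(i[130:265,165:335],None,fx=4.4,fy=4.4,interpolation=cv2.INTER_CUBIC); cv2.imwrite('pics/ext.png',c)
# red catch
hsv=cv2.cvtColor(i,cv2.COLOR_BGR2HSV)
m=((hsv[...,0]<8)|(hsv[...,0]>172))&(hsv[...,1]>120)&(hsv[...,2]>60)
ys,xs=np.nonzero(m[225:250,200:310]); 
print('red',sorted(zip(xs+200,ys+225)))
```

```text
filter ((0.4802038073539734, -0.3444386422634125), (0.1653534173965454, 0.22459091246128082), 87.73882293701172) [[ 0.3647 -0.4226]
 [ 0.5891 -0.4315]
 [ 0.5957 -0.2663]
 [ 0.3713 -0.2574]]
red [(np.int64(214), np.int64(237)), (np.int64(215), np.int64(236)), (np.int64(215), np.int64(237)), (np.int64(216), np.int64(236)), (np.int64(216), np.int64(237)), (np.int64(217), np.int64(236)), (np.int64(217), np.int64(237)), (np.int64(284), np.int64(230)), (np.int64(284), np.int64(231)), (np.int64(285), np.int64(230)), (np.int64(285), np.int64(231)), (np.int64(286), np.int64(230))]
```

View pics/ext.png

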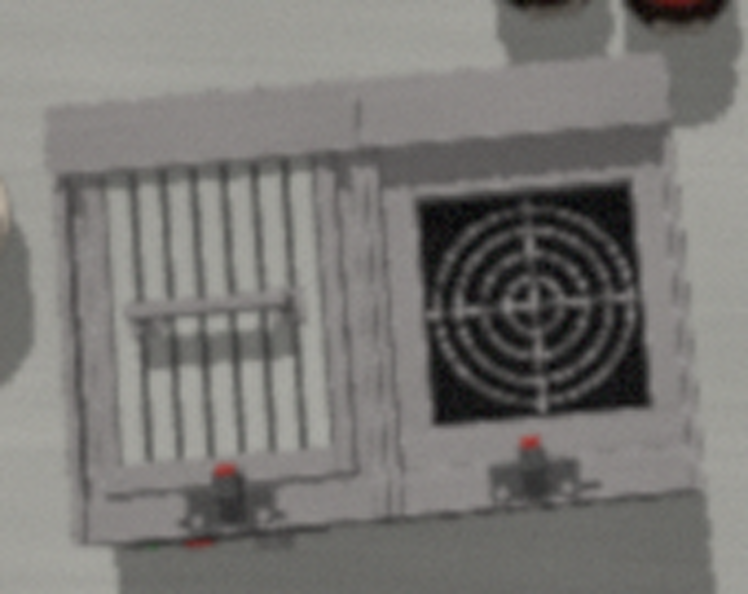

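The crop shows the empty bay on the right. Its lip edge runs from (385,160) to (668,125), and the red catch nose is at (530,442). Next I'll work out a hover pose for the wrist camera.

```bash
cat >> h.py <<'E'
def Tgoal(p,yaw,pitch=0):
    """tool down, tool y along bay/filter +x at yaw; pitch>0 raises the front edge (rear down)"""
    Rf=R.from_euler('z',yaw,degrees=True)*R.from_euler('y',pitch,degrees=True)
    Rt=np.array([[0,1,0],[1,0,0],[0,0,-1.]]).T   # cols tool axes in object frame: x->y, y->x, z->-z
    return np.array(p),Rf*R.from_matrix(Rt)
def delta(p,Rg,p0=None,R0=None):
    if p0 is None:
        s=status.observe(); p0=s['tcp_pos']; R0=R.from_quat(s['orientation'])
    return R0.inv().apply(p-p0)*1000, (R0.inv()*Rg).as_rotvec()*180/np.pi
E
python3 - <<'E'
from h import *
np.set_printoptions(precision=4,suppress=True)
d=np.load('top0.npz'); K,T=d['K'],d['T']
P=lambda x,y,z: ray(K,T,(165+x/4.4,130+y/4.4),z)
for a in [(540,305,.085),(50,172,.113),(358,150,.113),(668,124,.113),(530,437,.104),(225,465,.104),(668,60,.113),(45,110,.113)]: print(a,P(*a))
b=P(540,305,.085)
v=vision.snapshot('wrist'); print(np.array(v['K']),np.array(v['hand_eye']))
print(delta(*Tgoal([b[0]-.1,b[1],.42],6)))
E
```

```text
(540, 305, 0.085) [0.5478 0.0885 0.085 ]
(50, 172, 0.113) [0.6228 0.4007 0.113 ]
(358, 150, 0.113) [0.6414 0.2056 0.113 ]
(668, 124, 0.113) [0.6627 0.0085 0.113 ]
(530, 437, 0.104) [0.4616 0.0912 0.104 ]
(225, 465, 0.104) [0.4398 0.2826 0.104 ]
(668, 60, 0.113) [0.7045 0.0094 0.113 ]
(45, 110, 0.113) [0.6628 0.4062 0.113 ]
[[316.0777   0.     325.8834]
 [  0.     316.0777 201.9308]
 [  0.       0.       1.    ]] [[ 0.0007 -0.9641 -0.2655  0.072 ]
 [ 1.      0.0007  0.     -0.001 ]
 [ 0.0002 -0.2655  0.9641 -0.1921]
 [ 0.      0.      0.      1.    ]]
(array([ 449.8807, -647.7505, -228.1263]), array([ -0.0599,  -0.0374, -75.0949]))
```

```bash
cat >> h.py <<'E'
def plan(wps,grip):
    """wps: list of (p,R,n rows); prints rounded rows in tool axes from the present pose"""
    s=status.observe(); p0=s['tcp_pos']; R0=R.from_quat(s['orientation'])
    out=[]
    for p,Rg,n in wps:
        for k in range(n,0,-1):
            dp,dr=delta(p,Rg,p0,R0)
            dp=np.round(dp/k); dr=np.round(dr/k,1)
            out.append([*map(int,dp),*map(float,dr+0),grip])
            p0=p0+R0.apply(dp/1000); R0=R0*R.from_rotvec(dr,degrees=True)
    for r in out: print(str(r).replace(' ','')+',')
    print(p0)
E
python3 - <<'E'
from h import *
plan([(*Tgoal([.545,.04,.30],5.8),18)],0)
E
```

```text
[29,-32,-6,0.0,0.0,-4.2,0],
[31,-29,-6,0.0,0.0,-4.2,0],
[33,-27,-6,0.0,0.0,-4.2,0],
[35,-24,-6,0.0,0.0,-4.2,0],
[37,-22,-6,0.0,0.0,-4.1,0],
[38,-19,-6,0.0,0.0,-4.2,0],
[40,-16,-6,0.0,0.0,-4.1,0],
[41,-13,-6,0.0,0.0,-4.2,0],
[42,-10,-6,0.0,0.0,-4.1,0],
[42,-7,-6,0.0,0.0,-4.2,0],
[43,-4,-6,0.0,0.0,-4.1,0],
[43,-1,-6,0.0,0.0,-4.2,0],
[43,2,-6,0.0,0.0,-4.1,0],
[43,5,-6,0.0,0.0,-4.2,0],
[42,8,-6,0.0,0.0,-4.1,0],
[42,11,-6,0.0,0.0,-4.2,0],
[40,14,-6,0.0,0.0,-4.1,0],
[40,17,-6,0.0,-0.1,-4.2,0],
[0.54538297 0.04036499 0.29977449]
```

servo_tool([
  [29,-32,-6,0,0,-4.2,0],
  [31,-29,-6,0,0,-4.2,0],
  [33,-27,-6,0,0,-4.2,0],
  [35,-24,-6,0,0,-4.2,0],
  [37,-22,-6,0,0,-4.1,0],
  [38,-19,-6,0,0,-4.2,0],
  [40,-16,-6,0,0,-4.1,0],
  [41,-13,-6,0,0,-4.2,0],
  [42,-10,-6,0,0,-4.1,0],
  [42,-7,-6,0,0,-4.2,0],
  [43,-4,-6,0,0,-4.1,0],
  [43,-1,-6,0,0,-4.2,0],
])

```text
time: 1.35
tcp_pos: [0.4507, -0.1985, 0.2641]
orientation: [0.814, 0.581, -0.0, 0.0]
ft_force: [0.5, 0.6, -0.3]
finger_gap: 0.0928
gripper_force: 0.0
```

servo_tool([
  [43,2,-6,0,0,-4.1,0],
  [43,5,-6,0,0,-4.2,0],
  [42,8,-6,0,0,-4.1,0],
  [42,11,-6,0,0,-4.2,0],
  [40,14,-6,0,0,-4.1,0],
  [40,17,-6,0,0,-4.2,0],
  [0,0,0,0,0,0,0],
  [0,0,0,0,0,0,0],
])

```text
time: 2.15
tcp_pos: [0.5454, 0.0408, 0.2995]
orientation: [0.67, 0.742, -0.0, -0.0]
ft_force: [-0.1, -1.0, -0.5]
finger_gap: 0.0933
gripper_force: 0.0
```

Run:
```python
from h import *
i,K,T=snap('wrist'); np.savez('w1.npz',i=i,K=K,T=T); cv2.imwrite('pics/w1.png',cv2.resize(i,None,fx=1.25,fy=1.25))
print(status.observe()['tcp_pos'],T[:3,3])
```

```text
[0.54504132 0.03947142 0.29934007] [0.53625149 0.11424643 0.49160492]
```

View pics/w1.png

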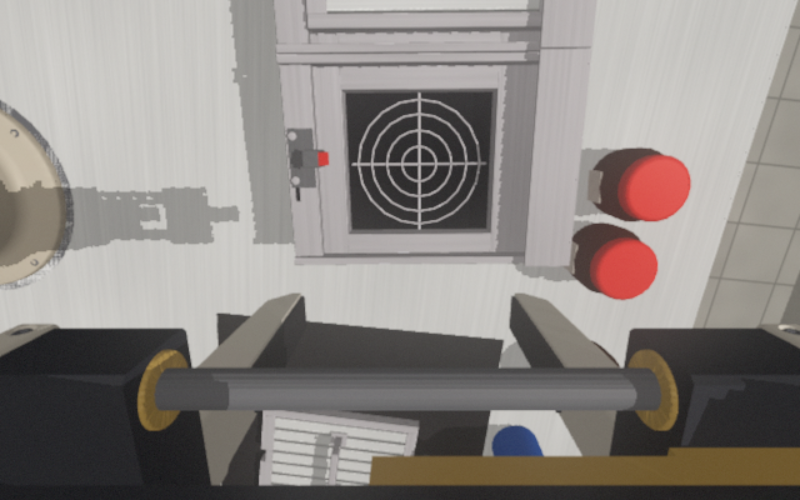

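The wrist view at 1.25x shows the empty bay with its red nose at (323,158), the dark housing at (305,158), the lip's free edge from about (540,60) to (526,250), and the side wall at row 258.

Run:
```python
from h import *
np.set_printoptions(precision=4,suppress=True)
d=np.load('w1.npz'); i,K,T=d['i'],d['K'],d['T']
g=cv2.GaussianBlur(cv2.cvtColor(i,cv2.COLOR_BGR2GRAY),(3,3),0).astype(float)
pl=[]
for r in range(62,198,4):
    a=np.diff(g[r-1:r+2].mean(0))[412:438]; c=412+a.argmax()+.5; pl.append((c,r,a.max()))
pl=np.array(pl)
print(pl[::6])
W=np.array([ray(K,T,p[:2],.113)[:2] for p in pl])
vx,vy,x0,y0=cv2.fitLine(W.astype(np.float32),cv2.DIST_HUBER,0,.001,.001).ravel()
if vy<0: vx,vy=-vx,-vy
yaw=np.degrees(np.arctan2(-vx,vy)); print('lip pt',x0,y0,'yaw',yaw, 'resid mm',np.std((W-[x0,y0])@[vy,-vx])*1e3)
hsv=cv2.cvtColor(i,cv2.COLOR_BGR2HSV)
m=((hsv[...,0]<8)|(hsv[...,0]>172))&(hsv[...,1]>120)&(hsv[...,2]>60)
ys,xs=np.nonzero(m[100:150,240:275]); xs=xs+240;ys=ys+100
print('red',xs.min(),xs.max(),ys.min(),ys.max(),xs.mean(),ys.mean())
n=ray(K,T,(xs.mean(),ys.mean()),.107); print('nose',n)
ex=np.array([vy,-vx]); ey=np.array([vx,vy])
for z in (.104,.112): print('nose in bay: x',94.5+1e3*(ray(K,T,(xs.mean(),ys.mean()),z)[:2]-[x0,y0])@ex)
for z in (.104,.112): print('nose tip px edge x',94.5+1e3*(ray(K,T,(xs.max()+.5,ys.mean()),z)[:2]-[x0,y0])@ex)
# housing & walls
print('col profile rows', [int(v) for v in g[105:150,246]])
p=g[30:215,340]; dd=np.diff(p); print('row edges',[(k+30.5,int(dd[k])) for k in range(len(dd)) if abs(dd[k])>9])
p=g[30:230,265]; dd=np.diff(p); print('row edges265',[(k+30.5,int(dd[k])) for k in range(len(dd)) if abs(dd[k])>9])
```

```text
[[430.5     62.      21.3333]
 [428.5     86.      23.    ]
 [426.5    110.      21.    ]
 [425.5    134.      20.    ]
 [423.5    158.      20.3333]
 [421.5    182.      21.3333]]
lip pt 0.6521845 0.1181231 yaw 6.2588964 resid mm 0.3320053639353965
red 254 262 121 132 258.16279069767444 126.69767441860465
nose [0.4574 0.0927 0.107 ]
nose in bay: x -102.56991251856175
nose in bay: x -100.88974177475586
nose tip px edge x -97.39021096623301
nose tip px edge x -95.81694705070407
col profile rows [113, 114, 113, 112, 112, 112, 112, 111, 111, 112, 112, 112, 112, 110, 107, 107, 109, 111, 111, 111, 110, 110, 111, 111, 112, 112, 111, 110, 108, 109, 110, 111, 111, 112, 112, 111, 110, 110, 110, 111, 111, 111, 111, 111, 122]
row edges [(39.5, -13), (40.5, -13), (41.5, 10), (42.5, 14), (47.5, -11), (48.5, -26), (49.5, -28), (51.5, 35), (52.5, 27), (69.5, -15), (70.5, -30), (71.5, -29), (72.5, -20), (73.5, -16), (77.5, 22), (78.5, 49), (79.5, 15), (80.5, -37), (81.5, -40), (82.5, -13), (89.5, 31), (90.5, 44), (92.5, -44), (93.5, -29), (102.5, 28), (103.5, 49), (105.5, -43), (106.5, -36), (115.5, 28), (116.5, 51), (117.5, 15), (118.5, -37), (119.5, -42), (120.5, -18), (128.5, 30), (129.5, 53), (130.5, 11), (131.5, -44), (132.5, -41), (133.5, -11), (140.5, 15), (141.5, 42), (142.5, 35), (143.5, -13), (144.5, -44), (145.5, -28), (153.5, 26), (154.5, 51), (155.5, 11), (156.5, -41), (157.5, -36), (158.5, -10), (165.5, 29), (166.5, 46), (168.5, -43), (169.5, -27), (175.5, 25), (176.5, 45), (178.5, -40), (179.5, -27), (181.5, 10), (182.5, 21), (183.5, 16), (185.5, 15), (186.5, 28), (187.5, 19), (200.5, -15), (201.5, -25), (202.5, -20), (204.5, 23), (205.5, 21)]
row edges265 [(40.5, -20), (41.5, -16), (42.5, 14), (43.5, 21), (48.5, -14), (49.5, -27), (50.5, -24), (52.5, 35), (53.5, 26), (201.5, -20), (202.5, -23), (203.5, -10), (205.5, 26), (206.5, 21)]
```

Run:
```python
from h import *
np.set_printoptions(precision=4,suppress=True)
d=np.load('w1.npz'); i,K,T=d['i'],d['K'],d['T']
L=np.array([.65218,.11812]); a=np.radians(6.26); ex=np.array([np.cos(a),np.sin(a)]); ey=np.array([-np.sin(a),np.cos(a)])
nose=ray(K,T,(258.2,126.6),.104)[:2]
for r in (48.5,50.5,52.5,184.5,187,201.5,203.5,205.5):
    for c,rr in ((340,r),): print(r,[round(1e3*(ray(K,T,(c,rr),z)[:2]-nose)@ey,1) for z in (.085,.101)])
plan([(*Tgoal([.48,-.42,.24],-2.3),11)],0)
```

```text
48.5 [np.float64(88.3), np.float64(85.3)]
50.5 [np.float64(86.1), np.float64(83.2)]
52.5 [np.float64(83.9), np.float64(81.1)]
184.5 [np.float64(-75.3), np.float64(-71.8)]
187 [np.float64(-78.6), np.float64(-75.0)]
201.5 [np.float64(-98.4), np.float64(-94.1)]
203.5 [np.float64(-101.2), np.float64(-96.7)]
205.5 [np.float64(-104.0), np.float64(-99.4)]
[-41,-10,5,0.0,0.0,0.7,0],
[-41,-10,5,0.0,0.0,0.7,0],
[-41,-9,6,0.0,0.0,0.7,0],
[-41,-9,5,0.0,0.0,0.7,0],
[-41,-8,6,0.0,0.0,0.8,0],
[-42,-7,5,0.0,0.0,0.7,0],
[-42,-7,6,0.0,0.0,0.8,0],
[-42,-6,5,0.0,0.0,0.7,0],
[-42,-6,6,0.0,0.0,0.8,0],
[-42,-5,5,0.0,0.0,0.7,0],
[-41,-5,6,-0.1,0.0,0.8,0],
[ 0.4802 -0.4197  0.2397]
```

servo_tool([
  [-41,-10,5,0,0,0.7,0],
  [-41,-10,5,0,0,0.7,0],
  [-41,-9,6,0,0,0.7,0],
  [-41,-9,5,0,0,0.7,0],
  [-41,-8,6,0,0,0.8,0],
  [-42,-7,5,0,0,0.7,0],
  [-42,-7,6,0,0,0.8,0],
  [-42,-6,5,0,0,0.7,0],
  [-42,-6,6,0,0,0.8,0],
  [-42,-5,5,0,0,0.7,0],
  [-41,-5,6,0,0,0.8,0],
  [0,0,0,0,0,0,0],
])

```text
time: 3.4
tcp_pos: [0.4758, -0.4268, 0.238]
orientation: [0.725, 0.689, -0.002, -0.001]
ft_force: [-1.1, 0.5, -0.7]
finger_gap: 0.0927
gripper_force: 0.0
```

Run:
```python
from h import *
i,K,T=snap('wrist'); np.savez('w2.npz',i=i,K=K,T=T); cv2.imwrite('pics/w2.png',cv2.resize(i,None,fx=1.25,fy=1.25))
print(status.observe()['tcp_pos'],status.observe()['ft_force'])
```

```text
[ 0.47734621 -0.42320069  0.23852539] [-0.62208775  1.22204628  0.08894154]
```

View pics/w2.png

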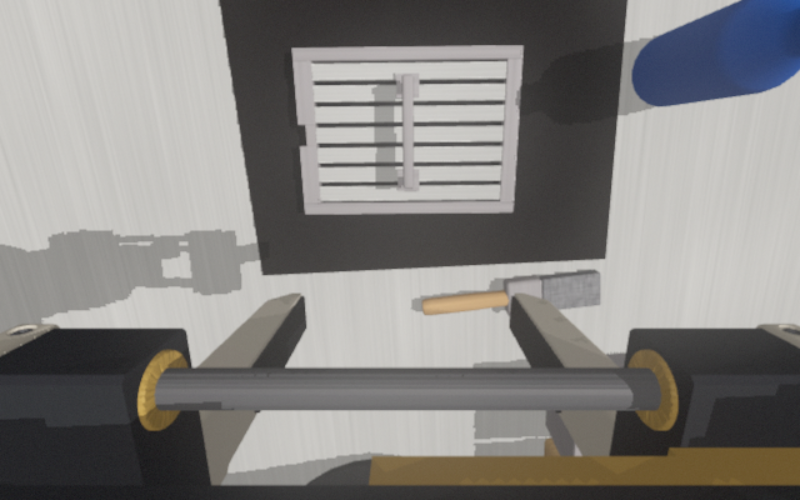

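The filter is inside the mat, with corners at about (292,48), (522,45), (513,212) and (305,214). The notch is on the left at (301,134), and the bar runs down column 407.

Run:
```python
from h import *
np.set_printoptions(precision=4,suppress=True)
s0=status.observe(); vision.snapshot('side')
i,K,T=snap('wrist'); s=status.observe(); print(s0['tcp_pos'],s['tcp_pos'])
g=cv2.cvtColor(i,cv2.COLOR_BGR2GRAY)
m=np.zeros_like(g); m[25:180,222:430]=g[25:180,222:430]>85
m=cv2.morphologyEx(m,cv2.MORPH_OPEN,np.ones((3,3)))
c=max(cv2.findContours(m,0,2)[0],key=cv2.contourArea)
pts=np.array([ray(K,T,p[0],.019)[:2] for p in c],np.float32)
r=cv2.minAreaRect(pts); print('filter',r); print(cv2.boxPoints(r)); 
q=cv2.approxPolyDP(c,6,True)[:,0]; print(q.tolist())
# bar: vertical light stripe between cols 310..340 in small image, per-row
for r_ in (70,90,110,130): print(r_, g[r_,300:345].tolist())
```

```text
[ 0.4773 -0.4232  0.2385] [ 0.4797 -0.4193  0.2395]
filter ((0.47781991958618164, -0.3436635136604309), (0.15902304649353027, 0.22030410170555115), 87.50321960449219)
[[ 0.3643 -0.4183]
 [ 0.5844 -0.4279]
 [ 0.5913 -0.269 ]
 [ 0.3712 -0.2594]]
[[232, 44], [236, 103], [243, 107], [242, 175], [407, 175], [416, 43]]
70 [113, 113, 111, 110, 109, 111, 110, 111, 112, 111, 110, 109, 105, 101, 103, 141, 158, 157, 171, 152, 145, 167, 177, 181, 182, 181, 182, 182, 173, 175, 179, 178, 178, 147, 113, 112, 112, 112, 111, 113, 112, 111, 102, 95, 96]
90 [110, 113, 113, 111, 111, 110, 112, 111, 112, 112, 115, 113, 111, 113, 135, 147, 148, 146, 147, 147, 147, 167, 177, 179, 179, 179, 181, 181, 162, 151, 158, 157, 158, 158, 156, 158, 151, 154, 157, 158, 158, 158, 157, 159, 152]
110 [154, 154, 154, 154, 155, 154, 155, 155, 154, 154, 155, 155, 153, 189, 202, 203, 202, 203, 202, 185, 153, 162, 171, 177, 178, 176, 179, 181, 185, 197, 204, 204, 203, 204, 203, 203, 202, 202, 203, 203, 203, 202, 203, 204, 203]
130 [155, 154, 154, 154, 154, 154, 155, 156, 153, 152, 153, 155, 155, 154, 189, 205, 204, 204, 203, 190, 156, 157, 169, 172, 176, 175, 176, 180, 186, 197, 203, 203, 204, 203, 203, 202, 202, 202, 203, 202, 202, 203, 203, 201, 202]
```

Run:
```python
from h import *
print(status.observe()['tcp_pos'])
plan([(*Tgoal([.4778,-.3437,.10],-2.5),4),(*Tgoal([.4778,-.3437,.029],-2.5),3)],0)
```

```text
[ 0.47973667 -0.41928463  0.23949321]
[19,-1,35,0.0,0.0,0.0,0],
[19,-1,35,0.0,0.0,0.0,0],
[19,-1,35,0.0,0.0,0.0,0],
[18,-2,35,0.0,0.0,0.1,0],
[0,0,24,0.0,0.0,0.0,0],
[0,0,23,0.0,0.0,0.0,0],
[0,0,24,0.0,0.0,0.0,0],
[ 0.47772113 -0.3439846   0.02855046]
```

servo_tool([
  [19,-1,35,0,0,0,0],
  [19,-1,35,0,0,0,0],
  [19,-1,35,0,0,0,0],
  [18,-2,35,0,0,0,0],
  [0,0,0,0,0,0,0],
  [0,0,24,0,0,0,0],
  [0,0,23,0,0,0,0],
  [0,0,24,0,0,0,0],
  [0,0,0,0,0,0,0],
  [0,0,0,0,0,0,0],
])

```text
time: 4.55
tcp_pos: [0.4796, -0.3444, 0.0302]
orientation: [0.721, 0.693, -0.0, 0.0]
ft_force: [-0.3, 0.0, 0.5]
finger_gap: 0.0931
gripper_force: 0.0
```

servo_tool([
  [0,0,0,0,0,0,1],
  [0,0,0,0,0,0,1],
  [0,0,0,0,0,0,1],
  [0,0,0,0,0,0,1],
  [0,0,0,0,0,0,1],
  [0,0,0,0,0,0,1],
  [0,0,0,0,0,0,1],
  [0,0,0,0,0,0,1],
], newtons=45)

```text
time: 5.35
tcp_pos: [0.4789, -0.3439, 0.0287]
orientation: [0.721, 0.693, -0.0, -0.0]
ft_force: [0.3, -0.3, -0.5]
finger_gap: 0.0336
gripper_force: 0.0
```

servo_tool([
  [0,0,0,0,0,0,1],
  [0,0,0,0,0,0,1],
  [0,0,0,0,0,0,1],
  [0,0,0,0,0,0,1],
  [0,0,0,0,0,0,1],
  [0,0,0,0,0,0,1],
])

```text
time: 5.95
tcp_pos: [0.479, -0.344, 0.0288]
orientation: [0.721, 0.693, -0.0, -0.0]
ft_force: [0.2, 0.1, 0.7]
finger_gap: 0.0007
gripper_force: 0.0
```

servo_tool([
  [0,0,-15,0,0,0,1],
  [0,0,-40,0,0,0,1],
  [0,0,-45,0,0,0,1],
  [0,0,-45,0,0,0,1],
  [0,0,-35,0,0,0,1],
  [0,0,0,0,0,0,1],
  [0,0,0,0,0,0,1],
])

```text
time: 6.65
tcp_pos: [0.479, -0.3442, 0.2095]
orientation: [0.721, 0.693, 0.0, 0.001]
ft_force: [0.3, 0.4, 1.0]
finger_gap: 0.0005
gripper_force: 0.0
```

Run:
```python
from h import *
np.set_printoptions(precision=4,suppress=True)
i,K,T=snap('wrist'); cv2.imwrite('pics/w3.png',i); np.savez('w3.npz',i=i,K=K,T=T)
s=status.observe(); print(s['tcp_pos'],s['orientation'],s['ft_force'],s['torque'],s['finger_gap'],s['gripper_force'])
```

```text
[ 0.4785 -0.3439  0.2083] [ 0.7212  0.6927 -0.0002 -0.0002] [-0.0878 -0.3791 -0.6136] [-0.0314 -0.0873  0.0113] 0.0005581340846004439 0.0
```

View pics/w3.png

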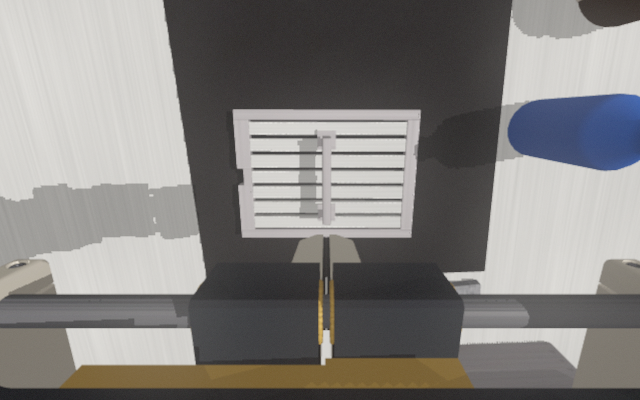

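The gripper shut fully without the bar in it: the gap is 0, and the filter is still on the mat, centred at about (327,173). I'll re-measure before retrying.

Run:
```python
from h import *
np.set_printoptions(precision=4,suppress=True)
d=np.load('w3.npz'); i,K,T=d['i'],d['K'],d['T']
def meas(i,K,T,b,th):
    g=cv2.cvtColor(i,cv2.COLOR_BGR2GRAY); y0,y1,x0,x1=b
    m=np.zeros_like(g); m[y0:y1,x0:x1]=g[y0:y1,x0:x1]>th
    m=cv2.morphologyEx(m,cv2.MORPH_CLOSE,np.ones((3,3)))
    c=max(cv2.findContours(m,0,2)[0],key=cv2.contourArea)
    print(cv2.minAreaRect(np.array([ray(K,T,p[0],.019)[:2] for p in c],np.float32)))
meas(i,K,T,(90,238,200,440),85)
print('bar ends at .055', ray(K,T,(326,133),.055),ray(K,T,(327,222),.055))
s=status.observe(); print('tcp px in wrist',proj(K,T,s['tcp_pos']))
for n in ('top','side'):
    i2,K2,T2=snap(n); cv2.imwrite(f'pics/{n}1.png',i2)
    print(n,'tcp px',proj(K2,T2,s['tcp_pos']), 'filter handle px',proj(K2,T2,[.4778,-.3437,.055]))
    if n=='top': j=i2
a=cv2.imread('pics/side1.png')
cv2.imwrite('pics/s1c.png',cv2.resize(a[60:220,330:530],None,fx=3.5,fy=3.5)[:, :])
```

```text
((0.4779236316680908, -0.34338584542274475), (0.15911541879177094, 0.22036883234977722), 87.704833984375)
bar ends at .055 [ 0.4797 -0.2892  0.055 ] [ 0.4768 -0.39    0.055 ]
tcp px in wrist [327.6987 231.9935]
top tcp px [452.0402 224.1386] filter handle px [437.4437 227.9065]
side tcp px [404.2654 131.3534] filter handle px [398.1807 163.0908]
```

View pics/s1c.png

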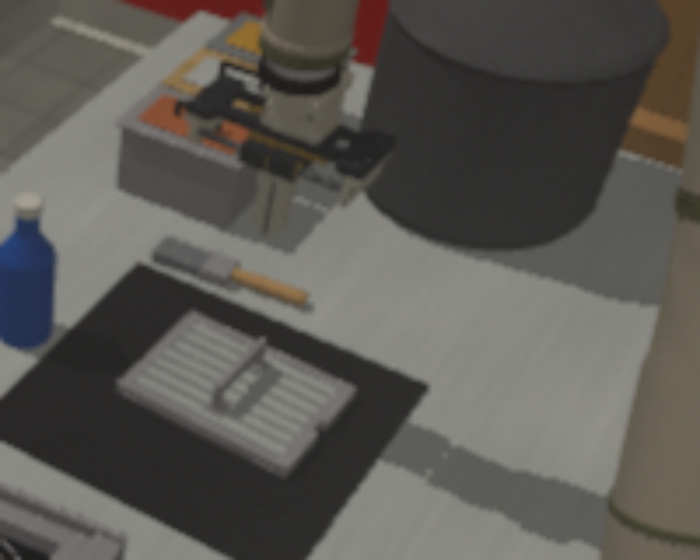

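The side crop shows the filter undisturbed and the fingertips at about (270,232) in the crop, slightly off the predicted spot. I'll check the side calibration and the tip height numerically.

Run:
```python
from h import *
np.set_printoptions(precision=3,suppress=True)
d=np.load('side0.npz'); K,T=d['K'],d['T']
a=np.radians(-2.4); Rz=np.array([[np.cos(a),-np.sin(a)],[np.sin(a),np.cos(a)]])
for (x,y),o in {(110,80):(363.7,169.4),(110,-80):(384.3,149.1),(-110,-80):(431.4,170.9),(-110,80):(411.4,195.7)}.items():
    w=Rz@np.array([x,y])/1e3+[.478,-.3435]; print(x,y,proj(K,T,[*w,.019]),o)
for y,o in ((50,(391.4,174.3)),(-50,(405.7,158.6))):
    w=Rz@np.array([0,y])/1e3+[.478,-.3435]; print('bar',y,proj(K,T,[*w,.055]),o)
s=status.observe();p=s['tcp_pos']; print(p)
for dz in (0,.01,.02,.03): print(dz,proj(K,T,p+[0,0,dz]))
o=T[:3,3]; dv=ray(K,T,(406.6,126.9),0)-o
for z in (.20,.21,.22,.23): print(ray(K,T,(406.6,126.9),z))
print(s['q'])
```

```text
110 80 [362.399 169.017] (363.7, 169.4)
110 -80 [383.826 148.386] (384.3, 149.1)
-110 -80 [431.35  170.669] (431.4, 170.9)
-110 80 [411.35  193.954] (411.4, 195.7)
bar 50 [391.411 170.063] (391.4, 174.3)
bar -50 [404.576 156.377] (405.7, 158.6)
[ 0.478 -0.344  0.207]
0 [404.255 131.632]
0.01 [404.696 129.387]
0.02 [405.141 127.118]
0.03 [405.592 124.825]
[ 0.488 -0.383  0.2  ]
[ 0.483 -0.37   0.21 ]
[ 0.478 -0.357  0.22 ]
[ 0.473 -0.344  0.23 ]
[ 0.781  0.44  -0.359  1.885  0.2    0.854  0.281]
```

Two cues agree that the real fingertips sit about 25 mm short of the reported TCP: the tip row in the wrist view, and the side-view ray. The fingers closed just above the bar. I'll retry lower, watching the force.

servo_tool([
  [0,0,20,0,0,0,0],
  [0,0,20,0,0,0,0],
  [0,0,15,0,0,0,0],
  [0,0,15,0,0,0,0],
  [0,0,10,0,0,0,0],
  [0,0,10,0,0,0,0],
  [0,0,10,0,0,0,0],
  [0,0,10,0,0,0,0],
  [0,0,10,0,0,0,0],
  [0,0,0,0,0,0,0],
  [0,0,0,0,0,0,0],
])

```text
time: 7.9
tcp_pos: [0.479, -0.3439, 0.0887]
orientation: [0.721, 0.693, -0.0, -0.0]
ft_force: [-0.1, 0.6, 0.2]
finger_gap: 0.0838
gripper_force: 0.0
```

servo_tool([
  [0,0,15,0,0,0,0],
  [0,0,15,0,0,0,0],
  [0,0,15,0,0,0,0],
  [0,0,5,0,0,0,0],
  [0,0,0,0,0,0,0],
  [0,0,5,0,0,0,0],
  [0,0,4,0,0,0,0],
  [0,0,0,0,0,0,0],
])

```text
time: 8.7
tcp_pos: [0.4789, -0.344, 0.0297]
orientation: [0.721, 0.693, -0.0, -0.0]
ft_force: [0.0, -0.2, 0.4]
finger_gap: 0.093
gripper_force: 0.0
```

servo_tool([
  [0,0,5,0,0,0,0],
  [0,0,4,0,0,0,0],
  [0,0,0,0,0,0,0],
])

```text
time: 9.0
tcp_pos: [0.4787, -0.3438, 0.0202]
orientation: [0.721, 0.693, -0.0, -0.0]
ft_force: [0.2, -0.2, -0.9]
finger_gap: 0.0932
gripper_force: 0.0
```

servo_tool([
  [0,0,3,0,0,0,0],
  [0,0,3,0,0,0,0],
  [0,0,3,0,0,0,0],
  [0,0,0,0,0,0,0],
])

```text
time: 9.4
tcp_pos: [0.4787, -0.3438, 0.0113]
orientation: [0.721, 0.693, -0.0, -0.0]
ft_force: [-0.2, 0.6, 0.1]
finger_gap: 0.093
gripper_force: 0.0
```

There is no contact at a TCP height of 0.011, below the filter's top face, which confirms the offset. Closing now.

servo_tool([
  [0,0,0,0,0,0,1],
  [0,0,0,0,0,0,1],
  [0,0,0,0,0,0,1],
  [0,0,0,0,0,0,1],
  [0,0,0,0,0,0,1],
  [0,0,0,0,0,0,1],
  [0,0,0,0,0,0,1],
  [0,0,0,0,0,0,1],
  [0,0,0,0,0,0,1],
  [0,0,0,0,0,0,1],
  [0,0,0,0,0,0,1],
  [0,0,0,0,0,0,1],
], newtons=50)

```text
time: 10.6
tcp_pos: [0.4792, -0.344, 0.0118]
orientation: [0.721, 0.693, 0.0, 0.0]
ft_force: [1.3, -0.6, -1.1]
finger_gap: 0.0095
gripper_force: 50.0
```

servo_tool([
  [0,0,0,0,0,0,1],
  [0,0,-10,0,0,0,1],
  [0,0,-20,0,0,0,1],
  [0,0,-20,0,0,0,1],
  [0,0,0,0,0,0,1],
  [0,0,0,0,0,0,1],
])

```text
time: 11.2
tcp_pos: [0.4785, -0.344, 0.0617]
orientation: [0.721, 0.693, -0.0, -0.0]
ft_force: [-0.0, -0.2, -6.8]
finger_gap: 0.0093
gripper_force: 50.0
```

The filter is gripped (gap 9.5 mm) and lifted, weighing about 6.8 N. Next I'll plan the carry and the hooking.

```bash
cat >> h.py <<'E'
YAW=6.26
def bayO():
    d=np.load('w1.npz'); L=np.array([.65218,.11812]); a=np.radians(YAW)
    ex=np.array([np.cos(a),np.sin(a)]); ey=np.array([-np.sin(a),np.cos(a)])
    N=ray(d['K'],d['T'],(258.2,126.6),.104)[:2]
    return np.append(L+ey*((N-L)@ey)-.0945*ex,.085)
def fgoal(xr,zr,al,dy=0,off=(0,-.4,8.5)):
    "TCP pose for rear underside corner at bay (xr,zr) mm, pitch al, sideways dy from the catch"
    Rb=R.from_euler('z',YAW,degrees=True); Rp=R.from_euler('y',al,degrees=True)
    p=np.array([xr,dy,zr])+Rp.apply(np.array([-110,0,0])+off)
    return Tgoal(bayO()+Rb.apply(p)/1e3,YAW,al)
def where(off=(0,-.4,8.5)):
    "rear corner, front (notch floor) in bay frame with y from catch"
    s=status.observe(); Rt=R.from_quat(s['orientation']); M=np.array([[0,1,0],[1,0,0],[0,0,-1.]])
    Rf=Rt*R.from_matrix(M); Rb=R.from_euler('z',YAW,degrees=True)
    f=lambda v: (Rb.inv().apply(s['tcp_pos']+Rf.apply((np.array(v)-off)/1e3)-bayO())*1e3).round(1)
    print('rear',f([110,0,0]),'front',f([-102,0,0]),'eul',(Rb.inv()*Rf).as_euler('zyx',degrees=True).round(2),'F bay',Rb.inv().apply(s['ft_force']).round(1),'t',s['time'])
E
python3 - <<'E'
from h import *
print(bayO())
plan([(*Tgoal([.47,-.30,.20],0),4),(*fgoal(80,60,12),12)],1)
E
```

```text
[0.5586789  0.10384619 0.085     ]
[11,-3,-35,0.0,0.0,-0.6,1],
[11,-2,-34,0.0,0.0,-0.6,1],
[11,-2,-35,0.0,0.0,-0.6,1],
[11,-3,-34,0.0,0.0,-0.5,1],
[33,5,2,1.0,-0.1,-0.5,1],
[33,6,2,1.0,-0.1,-0.5,1],
[33,6,2,1.0,0.0,-0.5,1],
[33,6,1,1.0,-0.1,-0.5,1],
[33,7,1,1.0,0.0,-0.5,1],
[33,7,1,1.0,-0.1,-0.5,1],
[33,7,1,1.0,0.0,-0.5,1],
[33,7,1,1.0,-0.1,-0.6,1],
[33,8,1,1.0,0.0,-0.5,1],
[33,8,1,1.0,-0.1,-0.6,1],
[33,9,0,1.0,0.0,-0.5,1],
[34,9,1,1.0,-0.1,-0.6,1],
[0.53342966 0.10095046 0.17572196]
```

servo_tool([
  [11,-3,-35,0,0,-0.6,1],
  [11,-2,-34,0,0,-0.6,1],
  [11,-2,-35,0,0,-0.6,1],
  [11,-3,-34,0,0,-0.5,1],
  [33,5,2,1,-0.1,-0.5,1],
  [33,6,2,1,-0.1,-0.5,1],
  [33,6,2,1,0,-0.5,1],
  [33,6,1,1,-0.1,-0.5,1],
  [33,7,1,1,0,-0.5,1],
  [33,7,1,1,-0.1,-0.5,1],
])

```text
time: 12.2
tcp_pos: [0.5016, -0.0998, 0.1873]
orientation: [0.687, 0.724, -0.04, -0.035]
ft_force: [0.8, 0.3, -7.3]
finger_gap: 0.0092
gripper_force: 50.0
```

servo_tool([
  [33,7,1,1,0,-0.5,1],
  [33,7,1,1,-0.1,-0.6,1],
  [33,8,1,1,0,-0.5,1],
  [33,8,1,1,-0.1,-0.6,1],
  [33,9,0,1,0,-0.5,1],
  [34,9,1,1,-0.1,-0.6,1],
  [0,0,0,0,0,0,1],
  [0,0,0,0,0,0,1],
  [0,0,0,0,0,0,1],
])

```text
time: 13.1
tcp_pos: [0.5332, 0.0998, 0.1748]
orientation: [0.664, 0.741, -0.079, -0.07]
ft_force: [0.1, -0.9, -7.4]
finger_gap: 0.0093
gripper_force: 50.0
```

Run:
```python
from h import *
i,K,T=snap('side'); where()
c=cv2.resize(i[150:330,210:400],None,fx=3.3,fy=3.3); cv2.imwrite('pics/s2.png',c)
plan([(*fgoal(80,10,12),4),(*fgoal(80,2,12),2),(*fgoal(105,2,12),5)],1)
i,K,T=snap('wrist'); np.savez('w4.npz',i=i,K=K,T=T); cv2.imwrite('pics/w4.png',i)
```

```text
rear [80.1 -1.1 58.8] front [-127.2   -1.   103.2] eul [-1.000e-02  1.209e+01 -7.000e-02] F bay [-0.9  0.3 -7.6] t 13.15
[0,3,12,0.0,0.0,0.0,1],
[0,2,12,0.0,0.0,0.0,1],
[1,3,12,0.0,0.0,0.0,1],
[0,2,12,-0.1,0.1,0.0,1],
[0,1,4,0.0,0.0,0.0,1],
[0,1,4,0.0,0.0,0.0,1],
[0,5,-1,0.0,0.0,0.0,1],
[0,5,-1,0.0,0.0,0.0,1],
[0,5,-1,0.0,0.0,0.0,1],
[0,5,-1,0.0,0.0,0.0,1],
[0,4,-1,0.0,0.0,0.0,1],
[0.55760255 0.10321224 0.11780887]
```

View pics/s2.png

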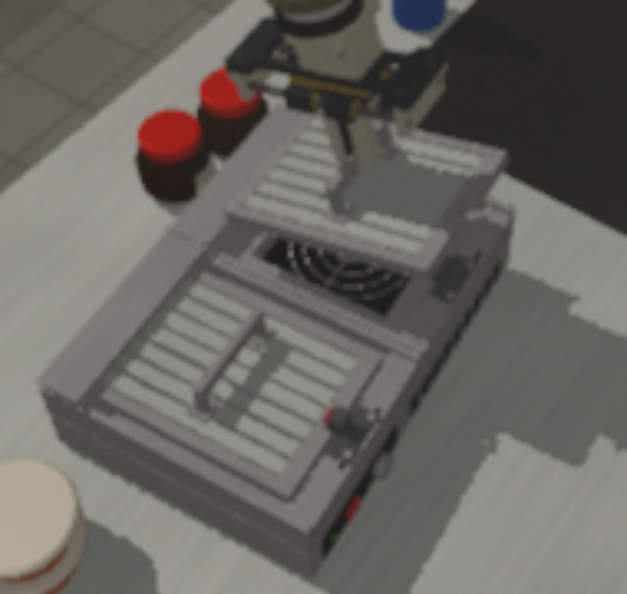

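The filter hovers over the empty bay, rear edge (240,215) low beside the lip and front edge raised. Now I'll descend, then slide it under the lip.

servo_tool([
  [0,3,12,0,0,0,1],
  [0,2,12,0,0,0,1],
  [1,3,12,0,0,0,1],
  [0,2,12,0,0,0,1],
  [0,1,4,0,0,0,1],
  [0,0,2,0,0,0,1],
  [0,0,0,0,0,0,1],
  [0,0,0,0,0,0,1],
])

```text
time: 14.0
tcp_pos: [0.5334, 0.1021, 0.1211]
orientation: [0.663, 0.741, -0.078, -0.07]
ft_force: [0.0, 0.3, -6.4]
finger_gap: 0.0093
gripper_force: 50.0
```

Run:
```python
from h import *
where(); plan([(*fgoal(80,2,12),1),(*fgoal(105,2,12),6)],1)
```

```text
rear [80.5  1.5  5. ] front [-126.9    1.3   49. ] eul [ 0.07 11.98 -0.03] F bay [ 0.   0.3 -6.4] t 14.0
[-1,0,3,0.0,0.0,0.1,1],
[0,4,-1,0.0,0.0,0.0,1],
[0,4,-1,0.0,0.0,0.0,1],
[0,4,-1,0.0,0.0,0.0,1],
[0,4,-1,0.0,0.0,0.0,1],
[0,4,-1,0.0,0.0,0.0,1],
[0,5,0,0.0,0.0,0.0,1],
[0.55823493 0.10379454 0.11787387]
```

servo_tool([
  [-1,0,2,0,0,0,1],
  [0,4,-1,0,0,0,1],
  [0,4,-1,0,0,0,1],
  [0,4,-1,0,0,0,1],
  [0,4,-1,0,0,0,1],
  [0,4,-1,0,0,0,1],
  [0,4,-0.5,0,0,0,1],
  [0,0,0,0,0,0,1],
  [0,0,0,0,0,0,1],
])

```text
time: 14.9
tcp_pos: [0.5572, 0.1036, 0.1191]
orientation: [0.663, 0.741, -0.078, -0.07]
ft_force: [-0.2, 0.3, -6.7]
finger_gap: 0.0096
gripper_force: 50.0
```

Run:
```python
from h import *
where()
```

```text
rear [104.3   0.5   2.8] front [-103.1    0.2   47. ] eul [ 0.07 12.04 -0.03] F bay [-0.2  0.3 -6.7] t 14.9
```

servo_tool([
  [0,2,-0.4,0,0,0,1],
  [0,1,-0.2,0,0,0,1],
  [0,0,0,0,0,0,1],
  [0,0,0,0,0,0,1],
])

```text
time: 15.3
tcp_pos: [0.5603, 0.104, 0.1191]
orientation: [0.663, 0.741, -0.078, -0.07]
ft_force: [-0.0, -0.3, -7.1]
finger_gap: 0.0096
gripper_force: 50.0
```

servo_tool([
  [0,1,-0.2,0,0,0,1],
  [0,1,-0.2,0,0,0,1],
  [0,0,0,0,0,0,1],
])

```text
time: 15.6
tcp_pos: [0.5626, 0.1042, 0.1191]
orientation: [0.663, 0.741, -0.078, -0.07]
ft_force: [0.5, -0.4, -7.7]
finger_gap: 0.0094
gripper_force: 50.0
```

Run:
```python
from h import *
where()
```

```text
rear [109.7   0.4   2.9] front [-97.6   0.2  47. ] eul [ 0.06 12.01 -0.03] F bay [ 0.5 -0.4 -7.7] t 15.6
```

servo_tool([
  [0,1,-0.2,0,0,0,1],
  [0,0,0,0,0,0,1],
])

```text
time: 15.8
tcp_pos: [0.5629, 0.1042, 0.1191]
orientation: [0.663, 0.741, -0.079, -0.07]
ft_force: [-1.8, -0.0, -5.5]
finger_gap: 0.0094
gripper_force: 50.0
```

servo_tool([
  [0,1,-0.2,0,0,0,1],
  [0,0,0,0,0,0,1],
])

```text
time: 16.0
tcp_pos: [0.5629, 0.1042, 0.1191]
orientation: [0.663, 0.741, -0.079, -0.07]
ft_force: [-6.0, -1.6, -3.6]
finger_gap: 0.0097
gripper_force: 50.0
```

servo_tool([
  [0,1,-0.2,0,0,0,1],
  [0,0,0,0,0,0,1],
])

```text
time: 16.2
tcp_pos: [0.5629, 0.1041, 0.1191]
orientation: [0.663, 0.741, -0.08, -0.071]
ft_force: [-7.6, -2.3, -3.0]
finger_gap: 0.0091
gripper_force: 50.0
```

The rear edge is under the lip and touching the back wall (about 7 N), with the front still raised. I'll ease off and plan the lowering.

servo_tool([
  [0,-3.4,0.7,0,0,0,1],
  [0,0,0,0,0,0,1],
  [0,0,0,0,0,0,1],
])

```text
time: 16.5
tcp_pos: [0.5626, 0.1042, 0.1192]
orientation: [0.663, 0.741, -0.078, -0.069]
ft_force: [0.1, -0.9, -7.1]
finger_gap: 0.0092
gripper_force: 50.0
```

```bash
sed -i 's/np.round(dp\/k)/np.round(dp\/k,1)/; s/map(int,dp)/map(float,dp+0)/' h.py
python3 - <<'E'
from h import *
where()
plan([(*fgoal(110.3,1,9),3),(*fgoal(110.8,.5,7.7),3)],1)
E
```

```text
rear [109.7   0.4   3.1] front [-97.7   0.2  47. ] eul [ 0.06 11.95 -0.02] F bay [ 0.  -0.9 -7.1] t 16.5
[-0.1,0.2,2.5,-1.0,0.0,0.0,1],
[-0.1,0.2,2.5,-1.0,0.0,0.0,1],
[-0.1,0.1,2.6,-1.0,0.0,0.1,1],
[0.0,0.1,1.0,-0.4,0.0,0.0,1],
[0.0,0.2,1.0,-0.4,0.0,0.0,1],
[0.0,0.1,0.9,-0.5,0.0,0.0,1],
[0.56160376 0.10380605 0.10867986]
```

servo_tool([
  [-0.1,0.2,2.5,-1,0,0,1],
  [-0.1,0.2,2.5,-1,0,0,1],
  [-0.1,0.1,2.6,-1,0,0,1],
  [0,0,0,0,0,0,1],
  [0,0,0,0,0,0,1],
])

```text
time: 17.0
tcp_pos: [0.561, 0.1037, 0.1116]
orientation: [0.665, 0.743, -0.059, -0.052]
ft_force: [-0.0, -0.4, -6.5]
finger_gap: 0.0094
gripper_force: 50.0
```

servo_tool([
  [0,0.1,1,-0.4,0,0,1],
  [0,0.2,1,-0.4,0,0,1],
  [0,0.1,0.9,-0.5,0,0,1],
  [0,0,0,0,0,0,1],
  [0,0,0,0,0,0,1],
])

```text
time: 17.5
tcp_pos: [0.5609, 0.1037, 0.1086]
orientation: [0.666, 0.743, -0.05, -0.045]
ft_force: [1.1, -0.3, -6.3]
finger_gap: 0.0095
gripper_force: 50.0
```

Run:
```python
from h import *
where()
```

```text
rear [1.101e+02 1.000e-01 4.000e-01] front [-100.    -0.1   28.9] eul [ 0.07  7.72 -0.03] F bay [ 1.1 -0.5 -6.3] t 17.5
```

The notch is below the housing top with no resistance. I'll feel sideways for both housing flanks so I can centre it.

servo_tool([
  [1,0,0,0,0,0,1],
  [0,0,0,0,0,0,1],
])

```text
time: 17.7
tcp_pos: [0.561, 0.105, 0.1087]
orientation: [0.665, 0.743, -0.05, -0.045]
ft_force: [-1.0, -0.1, -7.3]
finger_gap: 0.0094
gripper_force: 50.0
```

servo_tool([
  [1,0,0,0,0,0,1],
  [0,0,0,0,0,0,1],
])

```text
time: 17.9
tcp_pos: [0.5608, 0.1059, 0.1086]
orientation: [0.665, 0.743, -0.05, -0.045]
ft_force: [0.7, -1.0, -6.6]
finger_gap: 0.0096
gripper_force: 50.0
```

servo_tool([
  [1.5,0,0,0,0,0,1],
  [0,0,0,0,0,0,1],
])

```text
time: 18.1
tcp_pos: [0.5605, 0.1071, 0.1086]
orientation: [0.665, 0.743, -0.05, -0.045]
ft_force: [0.6, -1.2, -7.1]
finger_gap: 0.0098
gripper_force: 50.0
```

servo_tool([
  [-3.5,0,0,0,0,0,1],
  [-1,0,0,0,0,0,1],
  [0,0,0,0,0,0,1],
])

```text
time: 18.4
tcp_pos: [0.5611, 0.1024, 0.1086]
orientation: [0.666, 0.743, -0.05, -0.045]
ft_force: [-0.2, 0.8, -6.5]
finger_gap: 0.0097
gripper_force: 50.0
```

servo_tool([
  [-1,0,0,0,0,0,1],
  [0,0,0,0,0,0,1],
])

```text
time: 18.6
tcp_pos: [0.5612, 0.1018, 0.1087]
orientation: [0.666, 0.743, -0.05, -0.045]
ft_force: [0.6, 0.1, -6.8]
finger_gap: 0.0095
gripper_force: 50.0
```

servo_tool([
  [-1.5,0,0,0,0,0,1],
  [0,0,0,0,0,0,1],
])

```text
time: 18.8
tcp_pos: [0.5613, 0.1005, 0.1086]
orientation: [0.666, 0.743, -0.05, -0.045]
ft_force: [-1.9, 1.9, -7.1]
finger_gap: 0.0097
gripper_force: 50.0
```

servo_tool([
  [3.4,0,0,0,0,0,1],
  [0,0,1,-0.4,0,0,1],
  [0,0,0,0,0,0,1],
  [0,0,0,0,0,0,1],
])

```text
time: 19.2
tcp_pos: [0.5609, 0.1035, 0.1077]
orientation: [0.666, 0.744, -0.048, -0.042]
ft_force: [1.1, 0.6, -6.9]
finger_gap: 0.0094
gripper_force: 50.0
```

servo_tool([
  [0,0,1,-0.5,0,0,1],
  [0,0,0,0,0,0,1],
  [0,0,0,0,0,0,1],
])

```text
time: 19.5
tcp_pos: [0.5613, 0.1036, 0.107]
orientation: [0.666, 0.744, -0.044, -0.039]
ft_force: [2.4, -0.2, -2.6]
finger_gap: 0.0093
gripper_force: 50.0
```

Run:
```python
from h import *
where(); print(status.observe()['torque'])
i,K,T=snap('wrist'); np.savez('w5.npz',i=i,K=K,T=T); cv2.imwrite('pics/w5.png',cv2.resize(i,None,fx=1.25,fy=1.25))
i,K,T=snap('side'); cv2.imwrite('pics/s5.png',i)
```

```text
rear [ 1.108e+02 -1.000e-01  6.000e-01] front [-99.7  -0.3  25.5] eul [ 0.06  6.75 -0.03] F bay [ 2.3 -0.5 -2.6] t 19.5
[-0.1190296  -0.56095951  0.09585114]
```

View pics/w5.png

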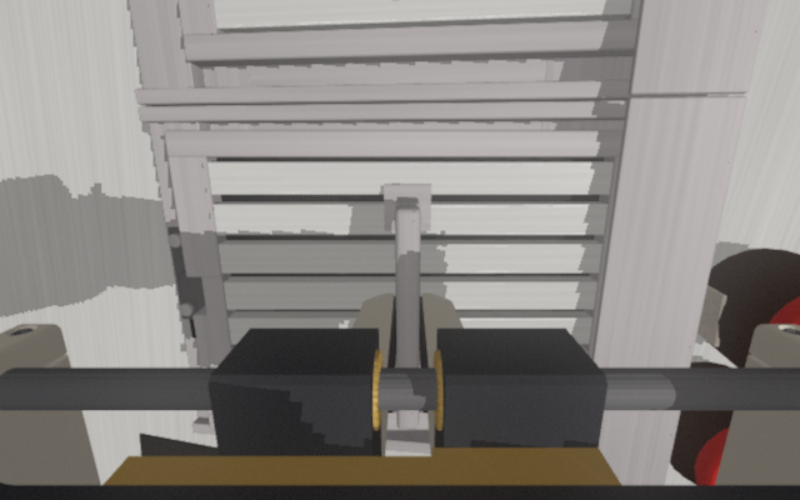

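Contact has been made: the force is now +2.4 N in x and 4 N up. The wrist view shows the filter's front edge at column 190-215, the housing plate with screws at (175,240) and (187,310), and dark housing at about (190,285). I'll check numerically whether the housing sits in the notch.

Run:
```python
from h import *
np.set_printoptions(precision=1,suppress=True)
d=np.load('w5.npz'); i,K,T=d['i'],d['K'],d['T']
g=cv2.cvtColor(i,cv2.COLOR_BGR2GRAY)
for r in range(180,266,3): print(r,' '.join('%3d'%v for v in g[r,128:186:2]))
s=status.observe(); Rf=R.from_quat(s['orientation'])*R.from_matrix(np.array([[0,1,0],[1,0,0],[0,0,-1.]]))
Rb=R.from_euler('z',YAW,degrees=True)
f=lambda v: proj(K,T,s['tcp_pos']+Rf.apply((np.array(v)-[0,-.4,8.5])/1e3))
b=lambda v: proj(K,T,bayO()+Rb.apply(np.array(v)/1e3))
for v in [(-102,10,16),(-110,10,16),(-110,-10,16),(-102,-10,16),(-110,80,16)]: print('notch top',v,f(v))
for v in [(-104.5,8,32),(-120,8,32),(-120,-8,32),(-104.5,-8,32),(-97.5,0,19)]: print('housing',v,b(v))
h=cv2.cvtColor(i,cv2.COLOR_BGR2HSV); m=((h[...,0]<8)|(h[...,0]>172))&(h[...,1]>90)
print('red',np.argwhere(m[150:300,100:250])[:10]+[150,100])
```

```text
180 140 138 129 119 120 120 122 123 172 173 172 170 167 169 169 171 172 170 171 168 171 170 170 195 195 196 194 195 194
183 139 140 137  90  70  72  71  71 166 171 172 172 168 169 168 171 170 170 170 168 170 170 165 194 193 194 194 193 193
186 141 138 139 104  70  74  82  72 115 120 122 121 136 144 146 146 162 169 120 120 119 120 108 139 141 142 141 170 169
189 141 138 139 126 117 120 123 116 112 123 120 122 119 118 119 119 120 121 121 120 120 121 113  92  92  92  80  50  52
192 139 140 138 126 116 121 123 123 112 121 121 121 118 119 119 120 121 120 120 121 119 120 115  94  93  92 104  99  98
195 140 140 140 137 116 120 122 123 101 121 122 123 119 117 117 121 121 121 119 120 118 121 117 108 126 125 126 127 125
198 141 139 138 140 106  75  86  74  71 114 122 122 121 119 118 121 120 120 119 123 120 120 118 112 141 139 140 140 142
201 141 140 138 141 122  69  73  71  71 107 121 121 121 118 119 118 119 120 118 119 120 120 120 108 141 140 138 139 142
204 142 140 140 141 130  80  70  71  70  98 123 121 122 119 118 119 118 120 120 121 119 120 119 113 131 138 140 139 140
207 140 141 137 140 
[... 2066 characters left out ...]
0 120  65  58 121 120 122 120 115 116 119 119 121 118 117 116 117 111 138
261 191 192 194 192 189 188 192 190 189 127 119 119  86  39 115 121 121 122 116 118 120 119 119 121 118 118 117 109 139
264 192 193 192 193 189 189 191 191 188 132 120 120 100  41 105 121 121 122 116 116 119 119 119 118 118 118 118 109 131
notch top (-102, 10, 16) [163. 222.]
notch top (-110, 10, 16) [150. 222.]
notch top (-110, -10, 16) [154.6 251.9]
notch top (-102, -10, 16) [167.2 252. ]
notch top (-110, 80, 16) [131.5 103. ]
housing (-104.5, 8, 32) [162.6 219.4]
housing (-120, 8, 32) [140.5 218.5]
housing (-120, -8, 32) [144.2 241.3]
housing (-104.5, -8, 32) [165.9 242.4]
housing (-97.5, 0, 19) [185.2 224.9]
red []
```

The picture numbers show the dark housing inside the notch: the notch edges are at the predicted rows 222 and 252, and the housing spans about 219 to 242. The contact is the nose. A quick sideways feel at this depth will centre it.

servo_tool([
  [1.5,0,0,0,0,0,1],
  [1.5,0,0,0,0,0,1],
  [0,0,0,0,0,0,1],
])

```text
time: 19.9
tcp_pos: [0.5607, 0.1065, 0.1066]
orientation: [0.666, 0.744, -0.044, -0.039]
ft_force: [3.5, -1.3, -3.2]
finger_gap: 0.0094
gripper_force: 50.0
```

servo_tool([
  [1.5,0,0,0,0,0,1],
  [0,0,0,0,0,0,1],
])

```text
time: 20.1
tcp_pos: [0.5605, 0.1076, 0.1066]
orientation: [0.666, 0.744, -0.045, -0.039]
ft_force: [3.8, -4.7, -2.6]
finger_gap: 0.0095
gripper_force: 50.1
```

servo_tool([
  [-4.5,0,0,0,0,0,1],
  [-1.5,0,0,0,0,0,1],
  [-1.5,0,0,0,0,0,1],
  [0,0,0,0,0,0,1],
])

```text
time: 20.5
tcp_pos: [0.5611, 0.1011, 0.1066]
orientation: [0.666, 0.744, -0.044, -0.04]
ft_force: [1.9, 3.2, -4.6]
finger_gap: 0.0097
gripper_force: 50.0
```

servo_tool([
  [-1.5,0,0,0,0,0,1],
  [0,0,0,0,0,0,1],
])

```text
time: 20.7
tcp_pos: [0.5611, 0.1, 0.1067]
orientation: [0.666, 0.744, -0.044, -0.04]
ft_force: [1.5, 5.6, -4.1]
finger_gap: 0.0095
gripper_force: 50.1
```

Both flanks were felt, at y≈0.1076 and 0.1000, so the middle is 0.1038. I'll re-centre and press the front edge down.

servo_tool([
  [4.6,0,0,0,0,0,1],
  [0,0,0,0,0,0,1],
  [0,0,0,0,0,0,1],
])

```text
time: 21.0
tcp_pos: [0.5607, 0.1033, 0.1066]
orientation: [0.666, 0.744, -0.045, -0.039]
ft_force: [2.6, 0.1, -5.2]
finger_gap: 0.0095
gripper_force: 50.0
```

Run:
```python
from h import *
where(); plan([(*fgoal(111.3,0,3.5),4),(*fgoal(111.6,-1,0),5)],1)
```

```text
rear [110.1  -0.2   0. ] front [-100.4   -0.5   25.2] eul [ 0.09  6.83 -0.06] F bay [ 2.6 -0.2 -5.2] t 21.0
[0.1,0.2,1.6,-0.8,0.0,0.0,1],
[0.1,0.2,1.6,-0.8,0.0,0.0,1],
[0.1,0.2,1.6,-0.9,0.0,0.0,1],
[0.0,0.1,1.5,-0.8,0.1,0.1,1],
[0.0,0.0,1.5,-0.7,0.0,0.0,1],
[0.0,0.0,1.6,-0.7,0.0,0.0,1],
[0.0,0.0,1.5,-0.7,0.0,0.0,1],
[0.0,-0.1,1.6,-0.7,0.0,0.0,1],
[0.0,0.0,1.5,-0.7,0.0,0.0,1],
[0.56033691 0.10358242 0.09252189]
```

servo_tool([
  [0.1,0.2,1.6,-0.8,0,0,1],
  [0.1,0.2,1.6,-0.8,0,0,1],
  [0.1,0.2,1.6,-0.9,0,0,1],
  [0,0.1,1.5,-0.8,0,0,1],
  [0,0,0,0,0,0,1],
])

```text
time: 21.5
tcp_pos: [0.5604, 0.1038, 0.1]
orientation: [0.667, 0.745, -0.023, -0.02]
ft_force: [3.1, 0.0, -7.7]
finger_gap: 0.0095
gripper_force: 50.0
```

servo_tool([
  [0,0,1.5,-0.7,0,0,1],
  [0,0,1.6,-0.7,0,0,1],
  [0,0,1.5,-0.7,0,0,1],
  [0,0,0,0,0,0,1],
])

```text
time: 21.9
tcp_pos: [0.56, 0.1039, 0.0952]
orientation: [0.667, 0.745, -0.009, -0.008]
ft_force: [3.5, 1.0, -9.4]
finger_gap: 0.0092
gripper_force: 50.0
```

servo_tool([
  [0,-0.1,1.6,-0.7,0,0,1],
  [0,0,1.5,-0.7,0,0,1],
  [0,0,0,0,0,0,1],
  [0,0,0,0,0,0,1],
])

```text
time: 22.3
tcp_pos: [0.561, 0.104, 0.0938]
orientation: [0.667, 0.745, 0.0, 0.001]
ft_force: [1.1, -0.4, 8.9]
finger_gap: 0.0095
gripper_force: 50.0
```

Run:
```python
from h import *
where(); print(status.observe()['torque'])
```

```text
rear [112.3   0.4   0.5] front [-99.7   0.2   0.1] eul [ 0.05 -0.1  -0.04] F bay [ 1.1 -0.6  8.9] t 22.3
[-0.24435392 -0.19813981 -0.0641783 ]
```

servo_tool([
  [0,0,2,0,0,0,1],
  [0,0,2,-0.4,0,0,1],
  [0,0,2,-0.4,0,0,1],
  [0,0,0,0,0,0,1],
  [0,0,0,0,0,0,1],
])

```text
time: 22.8
tcp_pos: [0.5616, 0.1043, 0.0924]
orientation: [0.667, 0.745, 0.006, 0.007]
ft_force: [-13.7, -4.5, 61.9]
finger_gap: 0.0093
gripper_force: 50.0
```

Run:
```python
from h import *
where(); print(status.observe()['torque'])
```

```text
rear [113.1   0.6   1. ] front [-98.9   0.4  -3.1] eul [ 0.05 -1.11 -0.13] F bay [-14.2  -3.   61.9] t 22.8
[-1.20422396  2.9568951   0.00780695]
```

It's pressed firmly home (62 N, solid). I'll relax, open, retreat and look.

servo_tool([
  [0,0,-3,0.4,0,0,1],
  [0,0,-3,0.4,0,0,1],
  [0,0,-0.5,0.2,0,0,1],
  [0,0,0,0,0,0,1],
])

```text
time: 23.2
tcp_pos: [0.56, 0.1038, 0.0926]
orientation: [0.667, 0.745, -0.002, -0.002]
ft_force: [-1.0, 0.1, -1.2]
finger_gap: 0.0096
gripper_force: 50.0
```

servo_tool([
  [0,0,0,0,0,0,0],
  [0,0,0,0,0,0,0],
  [0,0,0,0,0,0,0],
  [0,0,0,0,0,0,0],
  [0,0,0,0,0,0,0],
  [0,0,0,0,0,0,0],
])

```text
time: 23.8
tcp_pos: [0.5603, 0.1039, 0.0931]
orientation: [0.667, 0.745, -0.002, -0.001]
ft_force: [0.1, 0.1, 0.7]
finger_gap: 0.0528
gripper_force: 0.0
```

servo_tool([
  [0,0,-10,0,0,0,0],
  [0,0,-20,0,0,0,0],
  [0,0,-30,0,0,0,0],
  [-20,0,-40,0,0,0,0],
  [-30,0,-40,0,0,0,0],
  [-30,0,-40,0,0,0,0],
  [0,0,-20,0,0,0,0],
  [0,0,0,0,0,0,0],
  [0,0,0,0,0,0,0],
  [0,0,0,0,0,0,0],
])

```text
time: 24.8
tcp_pos: [0.5691, 0.025, 0.2922]
orientation: [0.667, 0.745, -0.002, -0.002]
ft_force: [-0.3, 0.9, 0.5]
finger_gap: 0.0929
gripper_force: 0.0
```

Run:
```python
from h import *
i,K,T=snap('wrist'); np.savez('w6.npz',i=i,K=K,T=T); cv2.imwrite('pics/w6.png',cv2.resize(i[0:235,170:480],None,fx=2.5,fy=2.5,interpolation=cv2.INTER_CUBIC))
h=cv2.cvtColor(i,cv2.COLOR_BGR2HSV); m=((h[...,0]<8)|(h[...,0]>172))&(h[...,1]>120)
m[:,360:]=0
q=np.argwhere(m); print(len(q),q.min(0),q.max(0)) if len(q) else print('no red')
Rb=R.from_euler('z',YAW,degrees=True)
b=lambda v: proj(K,T,bayO()+Rb.apply(np.array(v)/1e3))
for v in [(-99.3,0,19),(-106.3,0,19),(-109,80,16),(-109,-80,16),(94.5,0,28)]: print(v,b(v).round(1))
print(status.observe()['tcp_pos'],status.observe()['finger_gap'])
```

```text
99 [104 234] [115 242]
(-99.3, 0, 19) [241.2 109.9]
(-106.3, 0, 19) [235.2 109.9]
(-109, 80, 16) [228.2  34.1]
(-109, -80, 16) [238.4 177.4]
(94.5, 0, 28) [410.9 110.3]
[0.56910589 0.02507571 0.291963  ] 0.09311265526111652
```

View pics/w6.png

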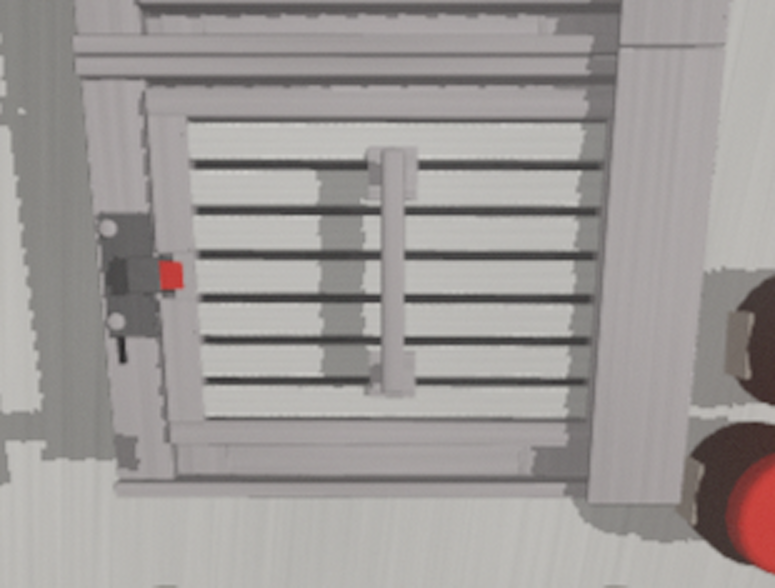

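The filter lies flat in the bay with its rear edge under the lip. The housing is in the notch, and the red nose at (172,275) is out over the filter's top face. The nose spans 8 px, the same as when it was free, so the catch has snapped over. The gripper is clear, so I'm handing in.

```bash
python3 -c "
from station import bot; print(bot.finish_job())"
```

```text
the job is handed in; nothing more can be done
None
```

The filter is home in the empty bay, hooked under the lip with the catch snapped over its notched edge; I let go and handed in at about 25 s, and nothing else was moved.

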